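# Change over the parts cabinets

## Task

Two small white parts cabinets stand side by side on the green table, and one has been left with its door standing open. First push that door fully shut, until its roller catch snaps home; then pull the other cabinet's door open through its catch and leave it standing open by about 60 degrees.

Things in the scene. Friction and masses are not known exactly. Their poses are not given: they have to be found in the camera images.
- first_door_handle (a point): Pinch point on the open door's handle, 28 mm below the cabinet top: an upright round steel bar, 11 mm thick, 111 mm long, top end 23 mm above this point, 30 mm from the door's free edge. Axes turn with the door: x from bar to door face (face at x = 35 mm), y along the door to its hinges, z up. Upright hinge axis: 42 mm along x, 166 mm along y from here.
- first_door (a joint): Angle (rad) of the door found open: 0 shut, grows to 1.6 opening to the robot, hinged on the left seen from there; stays where left. Panel 196 wide, 166 high, 14 mm thick. Catch acts in the last 0.08 rad: push in 8 to 12 N near the handle, snaps home by itself below 0.03, pull out 5 to 8 N at the handle. Cabinets: white, fixed, alike, 170 mm high.
- second_door_handle (a point): Pinch point on the shut door's handle, 28 mm below the cabinet top: an upright round steel bar, 11 mm thick, 111 mm long, top end 23 mm above this point, 30 mm from the door's free edge. Axes turn with the door: x from bar to door face (face at x = 35 mm), y along the door to its hinges, z up. Upright hinge axis: 42 mm along x, 166 mm along y from here.
- second_door (a joint): Angle (rad) of the door found shut: 0 shut, grows to 1.6 opening to the robot, hinged on the left seen from there; stays where left. Panel 196 wide, 166 high, 14 mm thick. Catch acts in the last 0.08 rad: push in 8 to 12 N near the handle, snaps home by itself below 0.03, pull out 5 to 8 N at the handle. Either cabinet may be the left one.

How it is judged (in metres and radians):
On the way, in this order (a step that is already met when the one before it is completed fails the run):
1. the door found open is shut, snapped home in its catch (value of joint first_door below 0.02 rad), for 0.2 s.
2. the other cabinet's door is pulled open by 45 degrees or more (value of joint second_door above 0.785 rad), for 0.2 s.
At the end, for the whole second after the job is handed in: The door found open is shut in its catch (within 0.02 rad of closed) and the door found shut stands still, open by at least 0.785 rad (45 degrees) (value of joint first_door below 0.02 rad and value of joint second_door above 0.785 rad and velocity of joint second_door between -0.1 and 0.1 rad/s); the robot touches nothing.
It also fails if it takes over 58 s, if anything falls off the work surface, if the arm or the gripper's body presses on something with over 40 N, if the wrist force passes 120 N, or if a joint passes its speed limit or range.

## Robot

A 6-joint arm with a two-finger parallel gripper is mounted at the origin on the work surface. World frame = base frame: x ahead of the robot, y to its left, z up, the work surface at z = 0. Lengths are in mm, angles in rad, forces in N, time in s.
With the tool pointing down it reaches from about 300 to 775 mm from the base axis. Payload 14.6 kg.
Tool frame: the origin (TCP) lies at the very end of the fingers, on their centre line; the grasp point (between the pads) lies 19 mm behind it; z points along the fingers, y is the line along which they close (so a half turn about z gives the same grasp; the last joint's range is limited). The gripper opens to 94 mm and grips with 3 to 60 N. Pads are 16 mm wide; open, the fingers measure 119 mm over their backs; the gripper's body (75 mm by 177 mm) begins 78 mm behind the grasp point.
Start: joints at [1.198, 0.3, 1.521, -0, 1.321, -0.067], TCP at [165.578, 524.474, 176.346] pointing down, gripper open.
Joint ranges: [-3.03, 3.03], [-0.79, 2.21], [0.23, 2.52], [-1.04, 4.18], [0, 3.07], [-2.55, 2.55]. Speed limits (rad/s): [2.22, 2.22, 2.57, 3.14, 3.14, 3.14].

## Interface

Orientations are given as [roll, pitch, yaw] about the fixed x, y, z axes, in that order (R = Rz(yaw) Ry(pitch) Rx(roll)).
In Python, from cell import read_state, viewer, manip, models gives the robot as it stands.
- The arm moves only by the tool carry_out, never from a script. Its argument "deltas" is a list of rows, each an object with "dp": the shift along the tool's x, y, z in mm, a list of three; "roll": the turn about the tool's z in degrees; "gripper": the opening, from -1 (shut) to 1 (fully open), so that 0 is half open. In form: [{"dp": [tx, ty, tz], "roll": roll, "gripper": gripper}, ...]. A call has 1 to 12 rows; each row is the pose to reach, as a shift and turn from the pose commanded when the call began, along the tool's axes at that moment; what a row does not reach only later rows make up. A row lasts 1/12 s, in which the tool goes at most 41.7 mm and 7.16 degrees, less where a joint would pass 70% of its speed; a pose out of reach is approached as far as the arm can. A call with a gripper value outside its range is refused whole. The fingers move at their own pace and stop on an object; "newtons" is the grip in N (left out, the last holds). Time passes only in rows, so rows that repeat a pose let the fingers close. It gives the time, the measured TCP pose, the force, the opening and the grip force at its end, in the units of the state.
- read_state(): the state, without advancing time (a new reading comes with each control period).
- viewer.camera(name): name is "scene" or "top"; returns the picture (384x512x3 uint8, red, green, blue); there is no depth.
- viewer.camera_params(name): a dict with "fovy" (degrees; the focal length in pixels is half the picture's height over the tangent of half this angle, whatever the lens; pixels are square), "cx", "cy" (the principal point, pixels), "k1" (the pictures are not rectified: a ray, as slopes to the right and down, at radius r is drawn at 1 + k1 r^2 times it, then the intrinsics apply), "eye" and "attitude" of the camera in the world. Camera axes: x right, y up, looking along -z (the intrinsics and any distortion apply to the point x, -y, -z); pixel columns grow to the right and rows downward; lengths in mm; the calibration is good to about 2 mm. A picture is of the moment at which its call begins. camera_params takes no time and is no camera call.
- manip.sign_off(): hands the job in; it is judged then, once.
Trained networks look in the newest picture that a camera, given by its name, has taken for a name from the list of things; names that differ only in an ending like _2 or _b are one class to them, and where a whole thing is asked for, a point or a joint stands for the part that bears it (a point fixed in the world has none). Each returns a list of dicts, best first, with "p" (0 to 1); they miss things now and then, are a little off and sometimes report something else, mostly with a low value. They report only what shows in the picture. A call takes as long as a camera call.
- models.cut_out(camera, label): "region" (384x512 bool, what is visible of it) and "box" ([left, top, right, bottom] in pixels, round what is visible of it).
The state is a dict: "clock": time; "joints": joint angles; "qd": joint speeds; "effort": joint torques, N m; "eef_pos": TCP position; "eef_rot": TCP orientation; "wrist_force": force on the tool from outside, world axes, zero at the start; "moment": the same for the moment, N m; "finger_gap": finger opening in mm; "finger_force": force on a finger pad.
Only numpy, scipy, OpenCV 4.12 (cv2) and the standard library are available. Lean on these libraries where they do the work, as an engineer would, in place of code of your own. Each camera call takes 0.05 s, during which the arm holds its last target. There are 200 camera calls.

## Working session

There is one attempt and no reset: what is moved stays moved. The work goes in short steps, Python scripts to look and compute and a tool call to move; the robot and the scene stay as the last step left them, time stands still between calls to the robot, and variables do not carry over. Pictures are saved under pics/ and viewed, at most 10 in all, crops included, and the job is handed in when it is done.

Besides the shell and the picture viewer there is one more tool, called after "Emit:" in YAML: its name, and indented under it one key for each argument. carry_out: Moves the arm, as the interface text tells. Its arguments: {"type":"object","properties":{"deltas":{"type":"array"},"newtons":{"type":"number"}},"required":["deltas"]}

```bash
mkdir -p pics; ls; python3 - <<'E'
from cell import read_state, viewer, manip, models
import cv2,numpy as np
print(read_state())
for n in("scene","top"):
    print(viewer.camera_params(n))
    im=viewer.camera(n); cv2.imwrite(f"pics/{n}0.png",im[:,:,::-1])
    for l in("first_door_handle","second_door_handle","first_door","second_door"):
        for d in models.cut_out(n,l): print(n,l,d["p"],d["box"],d["region"].sum())
E
```

```text
pics
{'clock': 0.0, 'joints': array([ 1.19837244e+00,  3.00465599e-01,  1.52157046e+00,  2.15249590e-06,
        1.32070689e+00, -6.66430635e-02]), 'qd': array([-8.90279894e-05, -4.11829971e-04,  1.01469848e-03,  1.96908282e-04,
       -6.62837468e-04,  5.77496230e-04]), 'effort': array([-3.23398643e-03, -5.31807268e+01, -3.52729905e+01,  7.07159517e-02,
        2.44596071e-02, -1.13248911e-04]), 'eef_pos': array([165.48845887, 524.20457752, 175.79386262]), 'eef_rot': array([-3.14044505e+00, -7.86826256e-05,  2.83581125e+00]), 'wrist_force': array([-0.94941506, -0.44672925, -0.4528463 ]), 'moment': array([-0.06004853,  0.04521339, -0.02500982]), 'finger_force': 0.0, 'finger_gap': 93.85566880836738}
{'fovy': 47.04441217583762, 'cx': 257.20186296533996, 'cy': 187.89596221694998, 'k1': -0.08691896447396667, 'eye': array([ 250.77497578,  161.47157322, 1009.76882282]), 'attitude': array([ 0.43389488,  0.0061663 , -2.01074708])}
scene first_door_handle 0.88 [136.7, 233.8, 236.8, 295.3] 2414
scene first_door_handle 0.4 [262.5, 121.1, 346.0, 180.0] 2967
scene second_door_handle 0.92 [265.7, 121.5, 347.9, 178.0] 2933
scene first_door 0.76 [138.8, 241.2, 235.2, 295.0] 2356
scene second_door 0.81 [263.1, 119.0, 345.7, 177.3] 2862
{'fovy': 45.68259334908393, 'cx': 248.65843175065274, 'cy': 194.19106199197256, 'k1': 0.000684859840191179, 'eye': array([520.9801997 ,  22.06804869, 993.42801112]), 'attitude': array([ 1.28459649e-01,  1.24188623e-03, -1.58472250e+00])}
top first_door_handle 0.71 [112.9, 204.3, 208.7, 286.2] 1956
top second_door_handle 0.67 [112.8, 208.3, 206.9, 286.2] 1977
top second_door_handle 0.57 [286.3, 155.3, 403.8, 202.2] 2531
top first_door 0.73 [112.4, 208.8, 206.6, 287.1] 1989
top second_door 0.91 [290.6, 155.8, 401.4, 197.7] 2440
```

```bash
python3 -c "
import cv2
a=cv2.imread('pics/scene0.png')[90:330,110:390];b=cv2.imread('pics/top0.png')
cv2.imwrite('pics/s1.png',cv2.resize(a,None,fx=2.5,fy=2.5,interpolation=2));cv2.imwrite('pics/t1.png',cv2.resize(b,(768,576),interpolation=2))"
```

```text
(no output)
```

View pics/s1.png

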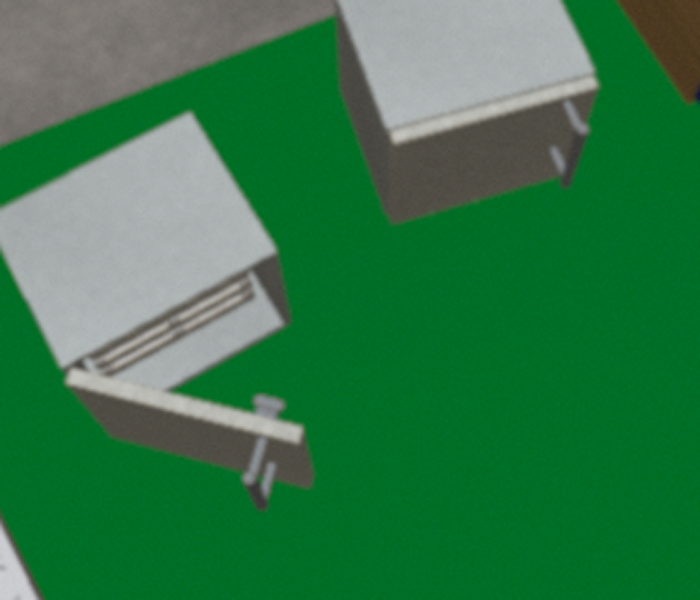

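View pics/t1.png

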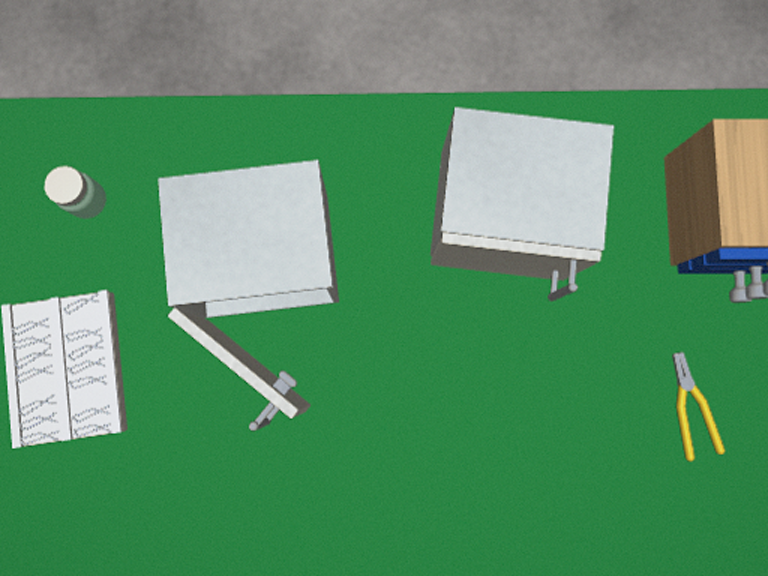

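The pictures show the left cabinet (y>0) open at about 45°, its bar top at top-camera (169,284) and scene (210,282). The right cabinet is shut, with its bar top at top (382,191) and scene (343,142).

```bash
cat > h.py <<'E'
import numpy as np, cv2
from scipy.spatial.transform import Rotation as R
from cell import read_state, viewer, manip, models
def ray(cam,uv):
    p=viewer.camera_params(cam); f=192/np.tan(np.radians(p["fovy"]/2))
    K=np.array([[f,0,p["cx"]],[0,f,p["cy"]],[0,0,1]])
    s=cv2.undistortPoints(np.array([[uv]],float),K,np.array([p["k1"],0,0,0,0]))[0,0]
    return np.array(p["eye"]),R.from_euler("xyz",p["attitude"]).apply([s[0],-s[1],-1])
def onz(cam,uv,z):
    e,d=ray(cam,uv); return (e+d*(z-e[2])/d[2])[:2]
def tri(*obs):
    A=0;b=0
    for c,uv in obs:
        e,d=ray(c,uv); d=d/np.linalg.norm(d); P=np.eye(3)-np.outer(d,d); A=A+P; b=b+P@e
    return np.linalg.solve(A,b)
E
python3 - <<'E'
from h import *
np.set_printoptions(precision=1,suppress=True)
T=lambda u,v:(u/1.5-.17,v/1.5-.17); S=lambda u,v:(u/2.5+110-.3,v/2.5+90-.3)
def show(n,t,s,z):
    print(n, 'top',onz('top',T(*t),z), 'scene',onz('scene',S(*s),z) if s else '', tri(('top',T(*t)),('scene',S(*s))) if s else '')
show('h1 bar top',(254,426),(250,480),165)
show('h2 bar top',(573,287),(582,130),165)
show('door1 outer hinge corner',(169,314),(67,380),168)
show('door1 outer free corner',(293,418),(300,441),168)
show('cab1 front L',(169,305),(62,368),170)
show('cab1 front R',(332,288),(276,252),170)
show('cab1 back R',(318,160),(190,111),170)
show('cab1 back L',(158,178),None,170)
show('cab2 back R',(613,126),None,170)
show('cab2 back L',(455,107),None,170)
show('door2 outer L',(442,243),(394,143),168)
show('door2 outer R',(601,262),(597,86),168)
E
```

```text
h1 bar top top [468.5 165.9] scene [465.8 167.4] [467.9 167.4 156.5]
h2 bar top top [ 630.2 -222.6] scene [ 628.3 -220.3] [ 631.4 -224.2  157.7]
door1 outer hinge corner top [603.6 269.6] scene [602.  269.9] [604.  270.7 163.6]
door1 outer free corner top [477.4 119.1] scene [476.8 120.1] [477.4 119.7 165.4]
cab1 front L top [614.4 269.3] scene [612.5 270.1] [615.  270.9 164.3]
cab1 front R top [632.4  71.7] scene [632.9  73.2] [632.9  72.4 169.1]
cab1 back R top [793.5  88.1] scene [793.4  88.4] [793.7  88.2 169.4]
cab1 back L top [773.2 286.8] scene  
cab2 back R top [ 832.2 -281.6] scene  
cab2 back L top [859.9 -84.5] scene  
door2 outer L top [686.5 -63.7] scene [686.3 -62.3] [687.2 -63.4 165.6]
door2 outer R top [ 660.1 -257.5] scene [ 661.4 -254.6] [ 660.7 -255.9  168.4]
```

```bash
cat >> h.py <<'E'
np.set_printoptions(precision=1,suppress=True)
DOORS={1:(np.array([607.4,266.2]),95.5),2:(np.array([693.5,-63.3]),82.4)}  # hinge, direction of h when shut (deg)
def bar(n,ang):
    """bar xy and direction of h (deg) at door angle in degrees"""
    H,a0=DOORS[n]; a=np.radians(a0-ang); h=np.array([np.cos(a),np.sin(a)]); i=np.array([h[1],-h[0]])
    return H-42*i-166*h, a0-ang
def delta(xy,z,hdeg,frm=None):
    s=read_state(); p,rot=(s["eef_pos"],s["eef_rot"]) if frm is None else frm
    Rm=R.from_euler("xyz",[np.pi,0,rot[2]])   # pointing down
    d=Rm.inv().apply(np.r_[xy,z]-p)
    roll=-(hdeg-(np.degrees(rot[2])-90)); roll=(roll+90)%180-90
    return d,roll
E
python3 - <<'E'
from h import *
b,a=bar(1,45.5); print(b,a,delta(b,200,a)); print(bar(1,0),bar(2,0),bar(2,60))
E
```

```text
[468.5 166. ] 50.0 (array([-396.8, -250.6,  -23.7]), np.float64(22.480505128753293))
(array([581.5,  96.9]), 95.5) (array([ 629.9, -222.3]), 82.4) (array([524. , -87.7]), 22.400000000000006)
```

Emit:
carry_out:
  deltas:
    - {"dp": [-20,-12,-24],"roll": 5,"gripper": 0}
    - {"dp": [-397,-250.5,-24],"roll": 22.5,"gripper": 0}
    - {"dp": [-397,-250.5,-24],"roll": 22.5,"gripper": 0}
    - {"dp": [-397,-250.5,-24],"roll": 22.5,"gripper": 0}
    - {"dp": [-397,-250.5,-24],"roll": 22.5,"gripper": 0}
    - {"dp": [-397,-250.5,-24],"roll": 22.5,"gripper": 0}
    - {"dp": [-397,-250.5,-24],"roll": 22.5,"gripper": 0}
    - {"dp": [-397,-250.5,-24],"roll": 22.5,"gripper": 0}
    - {"dp": [-397,-250.5,-24],"roll": 22.5,"gripper": 0}
    - {"dp": [-397,-250.5,-24],"roll": 22.5,"gripper": 0}
    - {"dp": [-397,-250.5,-24],"roll": 22.5,"gripper": 0}
    - {"dp": [-397,-250.5,-24],"roll": 22.5,"gripper": 0}
  newtons: 30

```text
clock: 1.5
eef_pos: [470.3, 163.4, 200.5]
eef_rot: [3.141, 0.0, 2.442]
wrist_force: [-0.2, 0.7, -0.1]
finger_gap: 47.3
finger_force: 0.0
```

```bash
python3 - <<'E'
from h import *
cv2.imwrite('pics/s2.png',cv2.resize(viewer.camera('scene')[150:330,100:340,::-1],None,fx=2.5,fy=2.5)) 
b,a=bar(1,45.5); print(read_state()["eef_pos"],delta(b,123,a))
E
```

```text
[472.3 161.  200.2] (array([ 6.1,  1.4, 77.2]), np.float64(-0.21316550645732946))
```

View pics/s2.png

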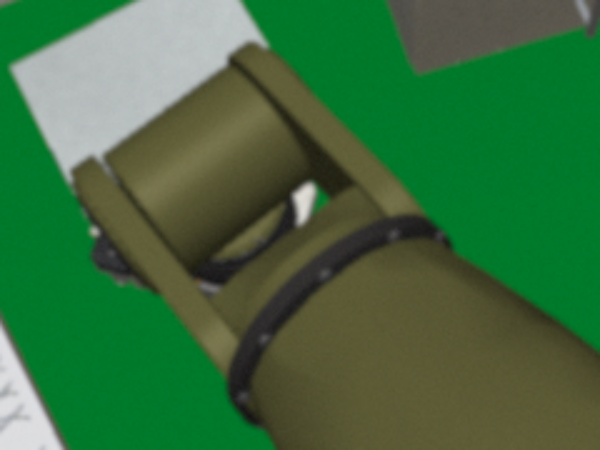

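The arm hides the handle, so pictures are no use here. I'll let the arm settle and read the pose.

Emit:
carry_out:
  deltas:
    - {"dp": [0,0,0],"roll": 0,"gripper": 0}
    - {"dp": [0,0,0],"roll": 0,"gripper": 0}
    - {"dp": [0,0,0],"roll": 0,"gripper": 0}
    - {"dp": [0,0,0],"roll": 0,"gripper": 0}

```text
clock: 1.88
eef_pos: [468.2, 167.0, 200.5]
eef_rot: [3.141, 0.0, 2.445]
wrist_force: [0.0, -0.2, -0.4]
finger_gap: 47.1
finger_force: 0.0
```

Emit:
carry_out:
  deltas:
    - {"dp": [0,0,25],"roll": 0,"gripper": 0}
    - {"dp": [0,0,50],"roll": 0,"gripper": 0}
    - {"dp": [0,0,77],"roll": 0,"gripper": 0}
    - {"dp": [0,0,77],"roll": 0,"gripper": 0}
    - {"dp": [0,0,77],"roll": 0,"gripper": -1}
    - {"dp": [0,0,77],"roll": 0,"gripper": -1}
    - {"dp": [0,0,77],"roll": 0,"gripper": -1}
    - {"dp": [0,0,77],"roll": 0,"gripper": -1}
    - {"dp": [0,0,77],"roll": 0,"gripper": -1}
    - {"dp": [0,0,77],"roll": 0,"gripper": -1}
    - {"dp": [0,0,77],"roll": 0,"gripper": -1}
    - {"dp": [0,0,77],"roll": 0,"gripper": -1}
  newtons: 20

```text
clock: 2.88
eef_pos: [469.5, 166.4, 124.0]
eef_rot: [3.14, 0.001, 2.443]
wrist_force: [3.6, 2.9, 2.1]
finger_gap: 10.1
finger_force: 20.0
```

```bash
python3 - <<'E'
from h import *
b0,a0=bar(1,45.5)
for t in np.r_[np.linspace(45.5,5,12)[1:],5,4,3,2,1,0,-1]:
    b,a=bar(1,t); print(round(t,1),*delta(b,123,a,(np.r_[b0,123],[0,0,np.radians(140)])))
E
```

```text
41.8 [-10.7  -2.4  -0. ] -3.681818181818187
38.1 [-21.6  -4.   -0. ] -7.36363636363636
34.5 [-32.6  -5.   -0. ] -11.045454545454547
30.8 [-43.6  -5.2  -0. ] -14.72727272727272
27.1 [-54.6  -4.8  -0. ] -18.409090909090907
23.4 [-65.5  -3.6  -0. ] -22.090909090909093
19.7 [-76.4  -1.7  -0. ] -25.77272727272728
16.0 [-87.1   0.8   0. ] -29.454545454545453
12.4 [-97.6   4.    0. ] -33.136363636363626
8.7 [-107.9    7.9    0. ] -36.81818181818181
5.0 [-117.9   12.5    0. ] -40.5
5.0 [-117.9   12.5    0. ] -40.5
4.0 [-120.5   13.8    0. ] -41.5
3.0 [-123.2   15.2    0. ] -42.5
2.0 [-125.8   16.7    0. ] -43.5
1.0 [-128.4   18.2    0. ] -44.5
0.0 [-131.    19.7    0. ] -45.5
-1.0 [-133.5   21.3    0. ] -46.5
```

Emit:
carry_out:
  deltas:
    - {"dp": [-10.7,-2.4,0],"roll": -3.7,"gripper": -1}
    - {"dp": [-21.6,-4,0],"roll": -7.4,"gripper": -1}
    - {"dp": [-32.6,-5,0],"roll": -11,"gripper": -1}
    - {"dp": [-43.6,-5.2,0],"roll": -14.7,"gripper": -1}
    - {"dp": [-54.6,-4.8,0],"roll": -18.4,"gripper": -1}
    - {"dp": [-65.5,-3.6,0],"roll": -22.1,"gripper": -1}
    - {"dp": [-76.4,-1.7,0],"roll": -25.8,"gripper": -1}
    - {"dp": [-87.1,0.8,0],"roll": -29.5,"gripper": -1}
    - {"dp": [-97.6,4,0],"roll": -33.1,"gripper": -1}
    - {"dp": [-107.9,7.9,0],"roll": -36.8,"gripper": -1}
    - {"dp": [-117.9,12.5,0],"roll": -40.5,"gripper": -1}
    - {"dp": [-117.9,12.5,0],"roll": -40.5,"gripper": -1}

```text
clock: 3.88
eef_pos: [568.8, 101.2, 123.9]
eef_rot: [3.139, 0.002, -3.129]
wrist_force: [2.3, 11.1, 5.3]
finger_gap: 10.2
finger_force: 20.0
```

```bash
python3 - <<'E'
from h import *
b0,a0=bar(1,5);s=read_state();print(b0,s["eef_pos"],s["wrist_force"])
for t in range(4,-3,-1):
    b,a=bar(1,t); print(t,b,*delta(b,123,a,(np.r_[b0,123],[0,0,np.radians(180.5)])))
E
```

```text
[566.9  99.8] [568.8 101.2 123.9] [ 2.3 11.1  5.3]
4 [569.8  99.2] [-2.9 -0.7 -0. ] -1.0
3 [572.7  98.5] [-5.8 -1.4 -0. ] -2.0
2 [575.6  97.9] [-8.7 -2.  -0. ] -3.0
1 [578.6  97.4] [-11.7  -2.5  -0. ] -4.0
0 [581.5  96.9] [-14.6  -3.   -0. ] -5.0
-1 [584.5  96.5] [-17.6  -3.5  -0. ] -6.0
-2 [587.4  96.1] [-20.5  -3.9  -0. ] -7.0
```

Emit:
carry_out:
  deltas:
    - {"dp": [-3,0.3,0],"roll": -1,"gripper": -1}
    - {"dp": [-6,-0.4,0],"roll": -2,"gripper": -1}
    - {"dp": [-9,-1,0],"roll": -3,"gripper": -1}
    - {"dp": [-12,-1.5,0],"roll": -4,"gripper": -1}
    - {"dp": [-14,-2,0],"roll": -5,"gripper": -1}
    - {"dp": [-14,-2,0],"roll": -5,"gripper": -1}
    - {"dp": [-14,-2,0],"roll": -5,"gripper": -1}

```text
clock: 4.47
eef_pos: [581.2, 98.9, 123.9]
eef_rot: [3.14, 0.001, -3.045]
wrist_force: [0.5, 6.7, 3.4]
finger_gap: 10.0
finger_force: 20.0
```

Emit:
carry_out:
  deltas:
    - {"dp": [-2,0,0],"roll": 0,"gripper": -1}
    - {"dp": [-4,0,0],"roll": 0,"gripper": -1}
    - {"dp": [-4,0,0],"roll": 0,"gripper": -1}
    - {"dp": [-4,0,0],"roll": 0,"gripper": -1}

```text
clock: 4.8
eef_pos: [584.0, 98.6, 123.9]
eef_rot: [3.141, -0.002, -3.046]
wrist_force: [-8.6, 1.4, 8.4]
finger_gap: 10.2
finger_force: 20.0
```

Emit:
carry_out:
  deltas:
    - {"dp": [-2,0,0],"roll": 0,"gripper": -1}
    - {"dp": [-4,0,0],"roll": 0,"gripper": -1}
    - {"dp": [-4,0,0],"roll": 0,"gripper": -1}
    - {"dp": [-4,0,0],"roll": 0,"gripper": -1}

```text
clock: 5.13
eef_pos: [586.7, 98.9, 123.5]
eef_rot: [3.141, -0.006, -3.046]
wrist_force: [-18.3, -0.0, 11.9]
finger_gap: 10.0
finger_force: 20.0
```

Emit:
carry_out:
  deltas:
    - {"dp": [3,0,0],"roll": 0,"gripper": -1}
    - {"dp": [3,0,0],"roll": 0,"gripper": 0}
    - {"dp": [3,0,0],"roll": 0,"gripper": 0}
    - {"dp": [3,0,0],"roll": 0,"gripper": 0}
    - {"dp": [3,0,0],"roll": 0,"gripper": 0}
    - {"dp": [3,0,0],"roll": 0,"gripper": 0}
    - {"dp": [3,0,-25],"roll": 0,"gripper": 0}
    - {"dp": [3,0,-50],"roll": 0,"gripper": 0}
    - {"dp": [3,0,-80],"roll": 0,"gripper": 0}
    - {"dp": [3,0,-80],"roll": 0,"gripper": 0}
    - {"dp": [3,0,-80],"roll": 0,"gripper": 0}
    - {"dp": [3,0,-80],"roll": 0,"gripper": 0}

```text
clock: 6.13
eef_pos: [585.8, 98.4, 202.5]
eef_rot: [-3.142, -0.001, -3.046]
wrist_force: [-0.9, -0.3, -0.0]
finger_gap: 47.1
finger_force: 0.0
```

```bash
python3 - <<'E'
from h import *
s=read_state();print(s["eef_pos"],s["eef_rot"],s["wrist_force"])
b,a=bar(2,0); print(b,a,delta(b,205,a))
E
```

```text
[585.8  98.4 202.5] [-3.1 -0.  -3. ] [-0.9 -0.3 -0. ]
[ 629.9 -222.3] 82.4 (array([ -13.3, -323.4,   -2.5]), np.float64(13.07792564411136))
```

Emit:
carry_out:
  deltas:
    - {"dp": [-2,-35,-2.5],"roll": 3,"gripper": 0}
    - {"dp": [-4,-75,-2.5],"roll": 6,"gripper": 0}
    - {"dp": [-6,-115,-2.5],"roll": 9,"gripper": 0}
    - {"dp": [-8,-155,-2.5],"roll": 12,"gripper": 0}
    - {"dp": [-10,-195,-2.5],"roll": 13,"gripper": 0}
    - {"dp": [-12,-235,-2.5],"roll": 13,"gripper": 0}
    - {"dp": [-13,-275,-2.5],"roll": 13,"gripper": 0}
    - {"dp": [-13.3,-310,-2.5],"roll": 13,"gripper": 0}
    - {"dp": [-13.3,-323.4,-2.5],"roll": 13,"gripper": 0}
    - {"dp": [-13.3,-323.4,-2.5],"roll": 13,"gripper": 0}
    - {"dp": [-13.3,-323.4,-2.5],"roll": 13,"gripper": 0}
    - {"dp": [-13.3,-323.4,-2.5],"roll": 13,"gripper": 0}

```text
clock: 7.13
eef_pos: [630.2, -220.6, 205.3]
eef_rot: [3.141, -0.001, 3.012]
wrist_force: [0.7, 0.1, -0.2]
finger_gap: 46.9
finger_force: 0.0
```

```bash
python3 - <<'E'
from h import *
im=viewer.camera('top')[:,:,::-1]; cv2.imwrite('pics/t3.png',cv2.resize(im,(768,576),interpolation=2))
s=read_state();print(s["eef_pos"],s["eef_rot"])
b,a=bar(2,0); print(delta(b,123,a))
E
```

```text
[ 630.3 -220.5  205.6] [ 3.1 -0.   3. ]
(array([ 0.1, -1.8, 82.6]), np.float64(0.17044256636268074))
```

View pics/t3.png

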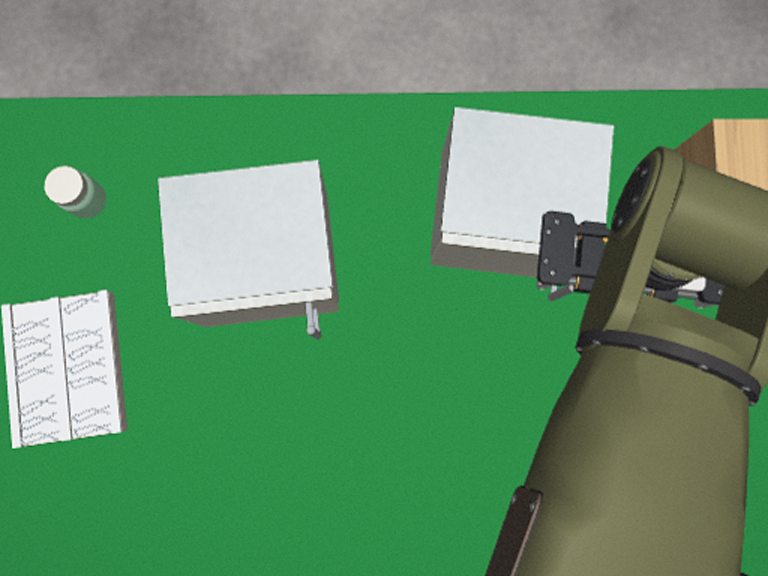

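Door 1 now lies flush: its front edge runs (171,316) to (331,299), parallel to the cabinet front. The bar top is at about (311,331). Next I'll grip door 2's bar.

Emit:
carry_out:
  deltas:
    - {"dp": [0,-1,25],"roll": 0,"gripper": 0}
    - {"dp": [0,-1,50],"roll": 0,"gripper": 0}
    - {"dp": [0,-1,82],"roll": 0,"gripper": 0}
    - {"dp": [0,-1,82],"roll": 0,"gripper": 0}
    - {"dp": [0,-1,82],"roll": 0,"gripper": -1}
    - {"dp": [0,-1,82],"roll": 0,"gripper": -1}
    - {"dp": [0,-1,82],"roll": 0,"gripper": -1}
    - {"dp": [0,-1,82],"roll": 0,"gripper": -1}
    - {"dp": [0,-1,82],"roll": 0,"gripper": -1}
    - {"dp": [0,-1,82],"roll": 0,"gripper": -1}
    - {"dp": [0,-1,82],"roll": 0,"gripper": -1}
  newtons: 30

```text
clock: 8.1
eef_pos: [630.5, -222.2, 124.7]
eef_rot: [3.14, 0.001, 3.011]
wrist_force: [-0.4, 6.0, 4.1]
finger_gap: 10.0
finger_force: 30.0
```

```bash
python3 - <<'E'
from h import *
s=read_state();print(s["eef_pos"],s["wrist_force"])
print("bar1 now",onz('top',(311/1.5-.17,331/1.5-.17),165))
b0,a0=bar(2,0)
for t in [1.5,3,4.5,6,8,11,14,18,22,26,30,34,38,42,46,50,54,58,62,62]:
    b,a=bar(2,t); print(t,*delta(b,123,a,(np.r_[b0,123],[0,0,np.radians(172.4)])))
E
```

```text
[ 630.5 -222.2  124.7] [-0.4  6.   4.1]
bar1 now [580.8  97.8]
1.5 [4.3 1.2 0. ] 1.5
3 [8.6 2.4 0. ] 3.0
4.5 [12.9  3.8  0. ] 4.5
6 [17.1  5.3  0. ] 6.0
8 [22.7  7.5  0. ] 8.0
11 [30.9 11.1  0. ] 11.0
14 [38.9 15.1  0. ] 14.0
18 [49.2 21.1  0. ] 18.0
22 [59.1 27.8  0. ] 22.0
26 [68.5 35.2  0. ] 26.0
30 [77.4 43.2  0. ] 30.0
34 [85.6 51.9  0. ] 34.0
38 [93.3 61.   0. ] 38.0
42 [100.3  70.7   0. ] 42.0
46 [106.6  80.9   0. ] 46.0
50 [112.2  91.5   0. ] 50.0
54 [117.  102.4   0. ] 54.0
58 [121.  113.7   0. ] 58.0
62 [124.3 125.2   0. ] 62.0
62 [124.3 125.2   0. ] 62.0
```

Emit:
carry_out:
  deltas:
    - {"dp": [4.3,1.2,0],"roll": 1.5,"gripper": -1}
    - {"dp": [8.6,2.4,0],"roll": 3,"gripper": -1}
    - {"dp": [12.9,3.8,0],"roll": 4.5,"gripper": -1}
    - {"dp": [17.1,5.3,0],"roll": 6,"gripper": -1}
    - {"dp": [22.7,7.5,0],"roll": 8,"gripper": -1}
    - {"dp": [30.9,11.1,0],"roll": 11,"gripper": -1}
    - {"dp": [38.9,15.1,0],"roll": 14,"gripper": -1}
    - {"dp": [49.2,21.1,0],"roll": 18,"gripper": -1}
    - {"dp": [59.1,27.8,0],"roll": 22,"gripper": -1}
    - {"dp": [68.5,35.2,0],"roll": 26,"gripper": -1}
    - {"dp": [77.4,43.2,0],"roll": 30,"gripper": -1}
    - {"dp": [77.4,43.2,0],"roll": 30,"gripper": -1}

```text
clock: 9.1
eef_pos: [559.1, -168.4, 124.8]
eef_rot: [3.139, 0.001, 2.483]
wrist_force: [5.9, 4.1, -1.5]
finger_gap: 9.7
finger_force: 30.0
```

```bash
python3 - <<'E'
from h import *
s=read_state();print(s["eef_pos"],s["eef_rot"],s["wrist_force"])
b0,a0=bar(2,30);print(b0)
for t in [34,38,42,46,50,54,58,61,61]:
    b,a=bar(2,t); print(t,*delta(b,123,a,(np.r_[b0,123],[0,0,np.radians(142.4)])))
E
```

```text
[ 559.1 -168.4  124.8] [3.1 0.  2.5] [ 5.9  4.1 -1.5]
[ 558.9 -169.2]
34 [11.5  3.3  0. ] 4.0
38 [22.7  7.5  0. ] 8.0
42 [33.6 12.4  0. ] 12.0
46 [44.1 18.   0. ] 16.0
50 [54.2 24.4  0. ] 20.0
54 [63.9 31.4  0. ] 24.0
58 [73.  39.1  0. ] 28.0
61 [79.5 45.3  0. ] 31.0
61 [79.5 45.3  0. ] 31.0
```

Emit:
carry_out:
  deltas:
    - {"dp": [11.5,3.3,0],"roll": 4,"gripper": -1}
    - {"dp": [22.7,7.5,0],"roll": 8,"gripper": -1}
    - {"dp": [33.6,12.4,0],"roll": 12,"gripper": -1}
    - {"dp": [44.1,18,0],"roll": 16,"gripper": -1}
    - {"dp": [54.2,24.4,0],"roll": 20,"gripper": -1}
    - {"dp": [63.9,31.4,0],"roll": 24,"gripper": -1}
    - {"dp": [73,39.1,0],"roll": 28,"gripper": -1}
    - {"dp": [79.5,45.3,0],"roll": 31,"gripper": -1}
    - {"dp": [79.5,45.3,0],"roll": 31,"gripper": -1}
    - {"dp": [79.5,45.3,0],"roll": 31,"gripper": -1}
    - {"dp": [79.5,45.3,0],"roll": 31,"gripper": -1}
    - {"dp": [79.5,45.3,0],"roll": 31,"gripper": -1}

```text
clock: 10.1
eef_pos: [524.6, -85.9, 124.7]
eef_rot: [3.139, 0.001, 1.946]
wrist_force: [6.0, 1.4, 1.4]
finger_gap: 10.0
finger_force: 30.0
```

Emit:
carry_out:
  deltas:
    - {"dp": [0,0,0],"roll": 0,"gripper": 0}
    - {"dp": [0,0,0],"roll": 0,"gripper": 0}
    - {"dp": [0,0,0],"roll": 0,"gripper": 0}
    - {"dp": [0,0,0],"roll": 0,"gripper": 0}
    - {"dp": [0,0,0],"roll": 0,"gripper": 0}
    - {"dp": [0,0,-25],"roll": 0,"gripper": 0}
    - {"dp": [0,0,-50],"roll": 0,"gripper": 0}
    - {"dp": [0,0,-85],"roll": 0,"gripper": 0}
    - {"dp": [0,0,-110],"roll": 0,"gripper": 0}
    - {"dp": [30,0,-110],"roll": 0,"gripper": 0}
    - {"dp": [70,0,-110],"roll": 0,"gripper": 0}
    - {"dp": [100,0,-110],"roll": 0,"gripper": 0}

```text
clock: 11.1
eef_pos: [485.9, 8.5, 234.0]
eef_rot: [3.141, -0.0, 1.945]
wrist_force: [0.1, -0.3, 0.3]
finger_gap: 47.2
finger_force: 0.0
```

Emit:
carry_out:
  deltas:
    - {"dp": [40,-20,0],"roll": 0,"gripper": 0}
    - {"dp": [60,-60,0],"roll": 0,"gripper": 0}
    - {"dp": [60,-100,0],"roll": 0,"gripper": 0}
    - {"dp": [60,-140,0],"roll": 0,"gripper": 0}
    - {"dp": [60,-140,0],"roll": 0,"gripper": 0}
    - {"dp": [60,-140,0],"roll": 0,"gripper": 0}
    - {"dp": [60,-140,0],"roll": 0,"gripper": 0}

```text
clock: 11.68
eef_pos: [335.2, 11.7, 234.2]
eef_rot: [3.141, 0.0, 1.945]
wrist_force: [0.6, 0.5, 0.2]
finger_gap: 46.9
finger_force: 0.0
```

```bash
python3 - <<'E'
from h import *
im=viewer.camera('top')[:,:,::-1]; cv2.imwrite('pics/t4.png',cv2.resize(im,(768,576),interpolation=2))
s=read_state();print(s["clock"],s["eef_pos"],s["wrist_force"],s["qd"])
E
```

```text
11.7333 [335.4  11.8 233.9] [-0.1 -0.4 -0. ] [ 0.  0. -0.  0.  0. -0.]
```

View pics/t4.png

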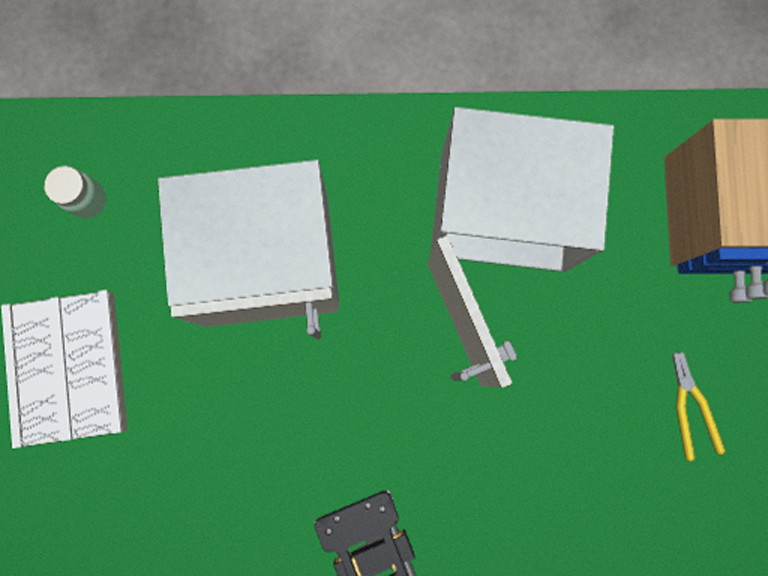

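Door 2 stands open about 60° (hinge end (443,238), free end (505,384)). Door 1 is flush, and the arm is clear of both.

```bash
python3 -c "
from cell import manip
print(manip.sign_off())"
```

```text
the job is handed in; nothing more can be done
None
```

I shut the open left door, pushing it with about 18 N (its catch needs 8–12 N), and opened the right door to about 60°. The arm was clear of both, and I handed the job in at about 11.7 s; no verdict was returned.

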